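# Scrape fittings into the ultrasonic cleaner

### The arm

A 6-joint arm with a two-finger parallel gripper is mounted at the origin on the work surface. World frame = base frame: x ahead of the robot, y to its left, z up, the work surface at z = 0. Lengths are in m, angles in rad, forces in N, time in s.
With the tool pointing down it reaches from about 0.35 to 0.775 m from the base axis. Payload 7.3 kg.
Tool frame: the origin (TCP) lies at the very end of the fingers, on their centre line; the grasp point (between the pads) lies 19 mm behind it (robot.hold_point_z is the distance from the TCP to the grasp point, in m); z points along the fingers, y is the direction in which the jaws open and shut (so a half turn about z gives the same grasp; the last joint's range is limited). The gripper opens to 92 mm and grips with 3 to 60 N. Pads are 19 mm wide; open, the fingers measure 130 mm over their backs; the gripper's body (75 mm by 190 mm) begins 47 mm behind the grasp point.
Start: joints at [-1.277, 0.342, 1.524, -0, 1.275, -0.146], TCP at [0.224, -0.475, 0.227] pointing down, gripper open.
Joint ranges: [-2.53, 2.53], [-0.77, 2.02], [0.04, 2.7], [-1, 4.14], [0.28, 2.66], [-3.11, 3.11]. Speed limits (rad/s): [2.57, 2.57, 3.14, 3.14, 3.14, 3.14].

### API

Orientations are given as [roll, pitch, yaw] about the fixed x, y, z axes, in that order (R = Rz(yaw) Ry(pitch) Rx(roll)).
In Python, from cell import monitor, viewer, robot gives the robot as it stands.
- The arm moves only by the tool move_arm, never from a script. Its argument "deltas" is a list of rows, each an object of numbers: "x", "y", "z": the shift along the tool's x, y, z in m; "wx", "wy", "wz": the turn, a rotation vector about the tool's x, y, z in degrees; "hand": the opening, from 0 (shut) to 1 (fully open). In form: [{"x": .., "y": .., "z": .., "wx": .., "wy": .., "wz": .., "hand": ..}, ...]. A call has 1 to 8 rows; each row is the pose to reach, as a shift and turn from the pose commanded when the call began, along the tool's axes at that moment; what a row does not reach only later rows make up. A row lasts 1/8 s, in which the tool goes at most 62.5 mm and 10.7 degrees, less where a joint would pass 70% of its speed; a pose out of reach is approached as far as the arm can. A call with a gripper value outside its range is refused whole. The fingers move at their own pace and stop on an object; "grip_force" is the grip in N (left out, the last holds). Time passes only in rows, so rows that repeat a pose let the fingers close. It gives the time, the measured TCP pose, the force and the opening at its end, in the units of the state.
- monitor.observe(): the state, without advancing time (a new reading comes with each control period).
- viewer.read_camera(name): name is "scene" or "top" or "wrist"; returns the picture (384x512x3 uint8, red, green, blue); there is no depth.
- viewer.camera_params(name): a dict with "camera_matrix" (3x3 intrinsics, pixels), "k1" (the pictures are not rectified: a ray, as slopes to the right and down, at radius r is drawn at 1 + k1 r^2 times it, then the intrinsics apply), "R" (3x3) and "t" (3): a world point X has camera coordinates R X + t. Camera axes: x right, y down, z forward; pixel columns grow to the right and rows downward; lengths in m; the calibration is good to about 2 mm. A picture is of the moment at which its call begins: read the wrist's pose just before it. camera_params takes no time and is no camera call; for the wrist camera it gives the pose at the moment of the call.
- robot.hand_in(): hands the job in, once; it reports no verdict.
The state is a dict: "time": time; "qpos": joint angles; "qvel": joint speeds; "joint_efforts": joint torques, N m; "tool_pos": TCP position; "tool_rot": TCP orientation; "contact_force": force on the tool from outside, world axes, zero at the start; "torque": the same for the moment, N m; "opening": finger opening in m.
Only numpy, scipy, OpenCV 4.12 (cv2) and the standard library are available. Lean on these libraries where they do the work, as an engineer would, in place of code of your own. Each camera call takes 0.05 s, during which the arm holds its last target. There are 200 camera calls.

### The job

Lift the scoop by its handle with its five steel nuts and press the front of its blade down on the rim of the ultrasonic cleaner's tank while the nuts still lie on it; then tip it steeply, keeping the blade pressed on the rim until all five have slid into the tank. Lay the scoop back flat on the middle of its mat and let go, then lay the round lid flat and centred on the tank's rim. Leave the other things on the bench where they are.

Things in the scene. Friction and masses are not known exactly. Their poses are not given: they have to be found in the camera images.
- cleaner: white benchtop ultrasonic cleaner, fixed, a box 190 x 190 mm and 72 mm tall with an empty round tank in its top; origin under its centre, z up
- rim (a point): centre of the mouth of the cleaner's tank, at the top of its raised steel rim, 85 mm above the bench. The rim is a round ring, 138 mm inside and 150 mm outside diameter, standing 13 mm above the box; the tank's floor lies 73 mm below this point
- mat: grey mat fixed on the bench on the left or the right of the cleaner, 160 mm (its x) x 130 mm (its y) x 4 mm thick; origin at the centre of its underside. The scoop starts on it
- scoop: flat steel hand scoop, about 0.2 kg (0.25 kg at most), lying level with its blade on the mat. Origin at the centre of the blade's underside; x points along the blade to its open front edge, z up. Blade 100 mm long (x), 70 mm wide (y), 3 mm thick, with 17 mm side walls and a 23 mm back wall; no wall in front. Its white plastic handle runs backwards from the blade. The nuts slide on the blade once it is tipped 17 to 25 degrees
- scoop_grip (a point): grip point on the scoop's handle, in the middle of its height and width, 100 mm behind and 45 mm above the origin of the scoop. The handle is a straight bar along the scoop's x, 110 mm long (60 to 170 mm behind the origin), 16 mm wide, 22 mm tall; axes as the scoop's
- scoop_edge (a point): middle of the blade's front edge, on its underside, 50 mm ahead of the scoop's origin; axes as the scoop's
- lid_knob (a point): grip point on the black upright knob of the cleaner's lid, on its axis, 30 mm above the lid's underside; z up. Flat round aluminium lid 152 mm in diameter, 4 mm thick, about 0.2 kg; knob 24 mm in diameter, from 4 to 46 mm above the underside. It starts flat on the bench on the side of the cleaner opposite the mat
- lid: the same lid, origin at the centre of its underside
- nut0_mid (a point): centre of a loose hexagonal steel nut, 18 mm across, 10 mm tall, 16 g, starting flat on the scoop's blade (one of five alike)
- nut1_mid (a point): centre of a loose hexagonal steel nut, 18 mm across, 10 mm tall, 16 g, starting flat on the scoop's blade (one of five alike)
- nut2_mid (a point): centre of a loose hexagonal steel nut, 18 mm across, 10 mm tall, 16 g, starting flat on the scoop's blade (one of five alike)
- nut3_mid (a point): centre of a loose hexagonal steel nut, 18 mm across, 10 mm tall, 16 g, starting flat on the scoop's blade (one of five alike)
- nut4_mid (a point): centre of a loose hexagonal steel nut, 18 mm across, 10 mm tall, 16 g, starting flat on the scoop's blade (one of five alike)
- beaker: glass beaker, 60 mm wide, 68 mm tall, loose, a bystander; origin at the centre of its underside
- reagent: amber reagent bottle, 60 mm wide, 120 mm tall, loose, a bystander; origin at the centre of its underside
- vial_a: small clear vial, 22 mm wide, 46 mm tall, loose, a bystander; origin at the centre of its underside
- vial_b: small amber vial, 22 mm wide, 46 mm tall, loose, a bystander; origin at the centre of its underside
- petri: flat clear petri dish, 56 mm wide, 16 mm tall, loose, a bystander; origin at the centre of its underside
- dropper: white dropper bottle, 36 mm wide, 70 mm tall, loose, a bystander; origin at the centre of its underside
There are look-alikes about, which are no part of the job. What is shaped like the scoop but yellow is not meant.

How it is judged:
By the outcome, as a careful person would: the job done as asked, in the order asked, and still so for the second after the job is handed in, with the robot touching nothing.
It also fails if it takes over 69 s, if anything falls off the work surface, if the arm or the gripper's body presses on something with over 40 N, if the wrist force passes 120 N, or if a joint passes its speed limit or range.

## Working session

There is one attempt and no reset: what is moved stays moved. The work goes in short steps, Python scripts to look and compute and a tool call to move; the robot and the scene stay as the last step left them, time stands still between calls to the robot, and variables do not carry over. Pictures are saved under pics/ and viewed, about 8 in all and at most 12, crops included, and the job is handed in when it is done.

Besides the shell and the picture viewer there is one more tool, called after "Emit:" as name([rows], argument=value, ...), one row to a line, values as JSON. move_arm: Moves the arm, as the interface text tells. Its arguments: {"type":"object","properties":{"deltas":{"type":"array","items":{"type":"object","properties":{"x":{"type":"number"},"y":{"type":"number"},"z":{"type":"number"},"wx":{"type":"number"},"wy":{"type":"number"},"wz":{"type":"number"},"hand":{"type":"number"}}}},"grip_force":{"type":"number"}},"required":["deltas"]}

```bash
ls; mkdir -p pics; python3 - <<'E'
from cell import monitor, viewer, robot
import cv2, json
s=monitor.observe(); print(s)
for n in ("scene","top"):
    im=viewer.read_camera(n); cv2.imwrite(f"pics/{n}0.png",im[:,:,::-1])
    p=viewer.camera_params(n); print(n,p)
print(robot.hold_point_z)
E
```

```text
pics
{'time': 0.0, 'qpos': array([-1.27700226e+00,  3.42717263e-01,  1.52500480e+00,  6.96825911e-06,
        1.27539828e+00, -1.45999953e-01]), 'qvel': array([-0.00027661,  0.001269  ,  0.00211287, -0.00012651, -0.00064913,
       -0.00224243]), 'joint_efforts': array([-5.21773145e-04, -4.31248462e+01, -2.44215560e+01,  7.16139749e-02,
        5.58968622e-02, -1.13845317e-04]), 'tool_pos': array([ 0.22342498, -0.47464191,  0.22605206]), 'tool_rot': array([-3.14008218e+00, -2.28844230e-04,  4.39791812e-01]), 'contact_force': array([ 0.20171188, -0.29705877,  0.46207367]), 'torque': array([-0.00408041, -0.03250374, -0.00571105]), 'opening': 0.09183378766419562}
scene {'camera_matrix': array([[347.92130615,   0.        , 251.76738191],
       [  0.        , 347.92130615, 190.37532109],
       [  0.        ,   0.        ,   1.        ]]), 'k1': -0.017282308557890043, 'R': array([[-0.80352697,  0.59496388,  0.01903648],
       [ 0.30815103,  0.44310819, -0.84184207],
       [-0.50930084, -0.6705767 , -0.53938812]]), 't': array([ 0.37570432, -0.11195928,  1.29309156])}
top {'camera_matrix': array([[362.86784358,   0.        , 250.24363053],
       [  0.        , 362.86784358, 188.28136369],
       [  0.        ,   0.        ,   1.        ]]), 'k1': -0.034964228352291966, 'R': array([[ 1.60100133e-02, -9.99871586e-01,  7.01009460e-04],
       [-9.96944841e-01, -1.60167484e-02, -7.64489857e-02],
       [ 7.64503965e-02,  5.25081514e-04, -9.97073248e-01]]), 't': array([0.0322257 , 0.48249669, 0.99274451])}
0.0188
```

```bash
python3 - <<'E'
import cv2
im=cv2.imread("pics/top0.png"); cv2.imwrite("pics/top0b.png",cv2.resize(im,(800,600),interpolation=cv2.INTER_CUBIC))
E
```

```text
(no output)
```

View pics/top0b.png

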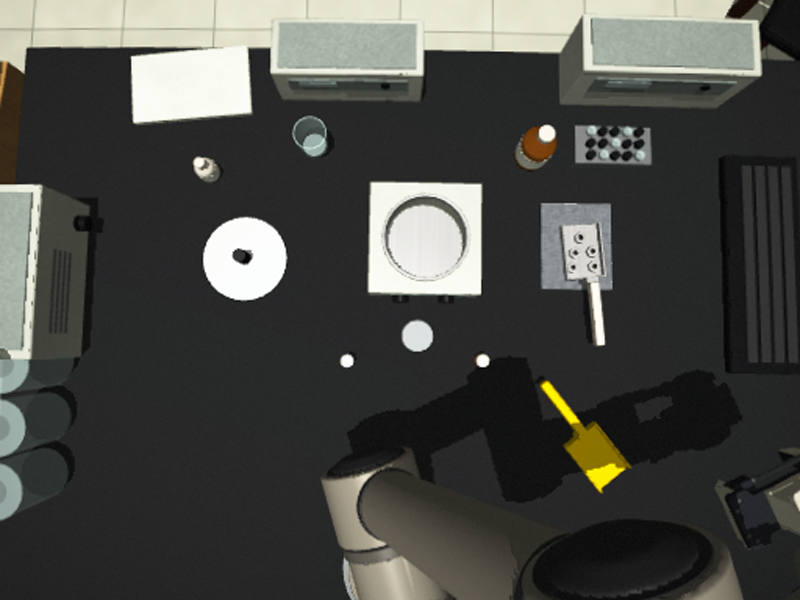

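View pics/scene0.png

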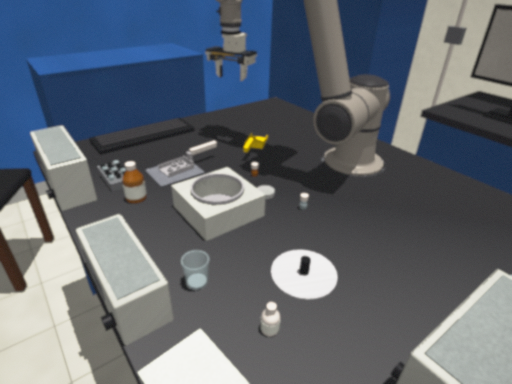

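The top view (800 px enlargement) shows:
- White-handled steel scoop with five nuts on the mat, blade at (583,252) and handle end at (599,345).
- Cleaner at (426,238) and lid knob at (242,256).
- Yellow look-alike at (595,450). I will not touch it; the white-handled one on the mat fits the description.

I'll confirm in an enlarged crop.

```bash
python3 - <<'E'
import cv2, numpy as np
im=cv2.imread("pics/top0.png")
a=cv2.resize(im[122:227,340:400],None,fx=5.6,fy=5.6,interpolation=cv2.INTER_CUBIC) #336x588
b=cv2.resize(im[110:195,230:315],None,fx=5,fy=5,interpolation=cv2.INTER_CUBIC)
c=np.zeros((590,800,3),np.uint8); c[:a.shape[0],:a.shape[1]]=a; c[:b.shape[0],360:360+b.shape[1]]=b
d=cv2.resize(im[145:180,135:180],None,fx=4,fy=4,interpolation=cv2.INTER_CUBIC); c[440:440+d.shape[0],400:400+d.shape[1]]=d
cv2.imwrite("pics/crop1.png",c)
E
```

```text
(no output)
```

View pics/crop1.png

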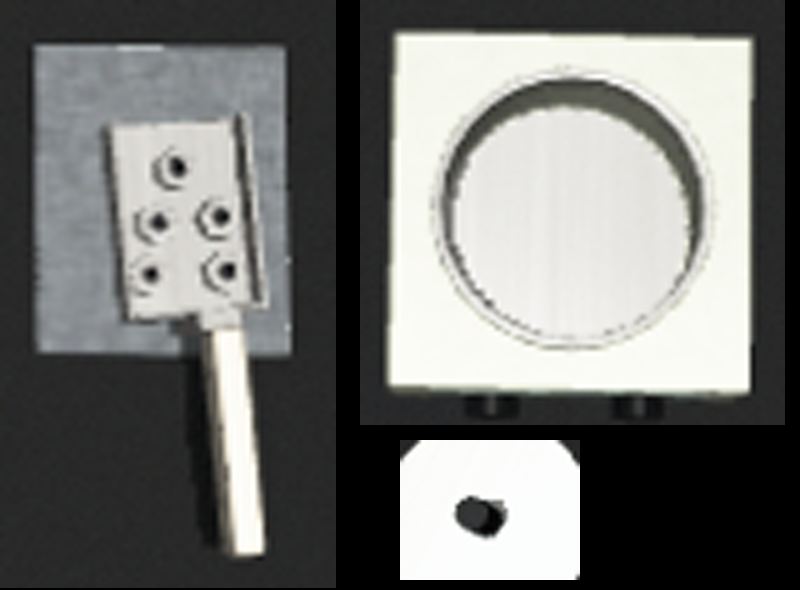

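```bash
cat > h.py <<'E'
import cv2, numpy as np
from scipy.spatial.transform import Rotation as Ro
from cell import monitor, viewer, robot
def ray(p,uv,z):
    uv=np.asarray(uv,float).reshape(-1,1,2)
    n=cv2.undistortPoints(uv,p["camera_matrix"],np.array([p["k1"],0,0,0]))[:,0]
    R,t=p["R"],p["t"]; C=-R.T@t; d=np.c_[n,np.ones(len(n))]@R
    return C+d*((z-C[2])/d[:,2])[:,None]
def proj(p,X):
    return cv2.projectPoints(np.asarray(X,float).reshape(-1,1,3),cv2.Rodrigues(p["R"])[0],p["t"],p["camera_matrix"],np.array([p["k1"],0,0,0]))[0][:,0]
E
python3 - <<'E'
from h import *
np.set_printoptions(precision=4,suppress=True)
p=viewer.camera_params("top")
A=lambda q:(np.array(q)+.5)/5.6-.5+[340,122]
B=lambda q:(np.array(q)-[360,0]+.5)/5-.5+[230,110]
D=lambda q:(np.array(q)-[400,440]+.5)/4-.5+[135,145]
m=ray(p,A([(34,46),(285,46),(292,354),(35,354)]),.004); print("mat",m,m.mean(0),np.linalg.norm(m-np.roll(m,1,0),axis=1))
h=ray(p,A([(228,328),(250,552)]),.060); print("handle",h, np.linalg.norm(h[1]-h[0]))
e=ray(p,A([(110,125),(235,122)]),.007); print("front",e,e.mean(0),np.linalg.norm(e[1]-e[0]))
b=ray(p,B([(394,33),(753,38),(750,390),(388,387)]),.072); print("box",b,b.mean(0),np.linalg.norm(b-np.roll(b,1,0),axis=1))
r=ray(p,B([(433,208),(714,208),(573,66),(573,350)]),.085); print("rim",r,r.mean(0))
im=cv2.imread("pics/top0.png")
g=(im.min(2)>200).astype(np.uint8); g[:, :120]=0; g[:,195:]=0; g[:130]=0;g[205:]=0
c=max(cv2.findContours(g,0,cv2.CHAIN_APPROX_NONE)[0],key=cv2.contourArea)[:,0]
L=ray(p,c,.004); M=np.c_[2*L[:,:2],np.ones(len(L))]; s=np.linalg.lstsq(M,(L[:,:2]**2).sum(1),rcond=None)[0]
print("lid",s[:2],np.sqrt(s[2]+s[0]**2+s[1]**2)); print("knob",ray(p,D([(470,513)]),.046))
by=dict(beaker=(310,150,.0),reagent=(530,165,0),viala=(347,361,.046),vialb=(483,361,.046),petri=(417,336,.016),dropper=(208,178,0))
for k,(u,v,z) in by.items(): print(k,ray(p,[[u/1.5625,v/1.5625]],z))
E
```

```text
mat [[ 0.6559 -0.2314  0.004 ]
 [ 0.6585 -0.3613  0.004 ]
 [ 0.4994 -0.3623  0.004 ]
 [ 0.4973 -0.231   0.004 ]] [ 0.5778 -0.2965  0.004 ] [0.1586 0.13   0.159  0.1314]
handle [[ 0.5063 -0.3095  0.06  ]
 [ 0.3992 -0.3189  0.06  ]] 0.10749060416670157
front [[ 0.6149 -0.2693  0.007 ]
 [ 0.6177 -0.3336  0.007 ]] [ 0.6163 -0.3014  0.007 ] 0.06439777705920073
box [[ 0.6712  0.0802  0.072 ]
 [ 0.6717 -0.1126  0.072 ]
 [ 0.4821 -0.1115  0.072 ]
 [ 0.4806  0.0797  0.072 ]] [ 0.5764 -0.0161  0.072 ] [0.1906 0.1928 0.1897 0.1912]
rim [[ 0.5741  0.0573  0.085 ]
 [ 0.5766 -0.0902  0.085 ]
 [ 0.6513 -0.0153  0.085 ]
 [ 0.5004 -0.017   0.085 ]] [ 0.5756 -0.0163  0.085 ]
lid [0.5449 0.3089] 0.07446317380092665
knob [[0.5451 0.3091 0.046 ]]
beaker [[0.7495 0.1947 0.    ]]
reagent [[ 0.728  -0.2142  0.    ]]
viala [[0.3633 0.1138 0.046 ]]
vialb [[ 0.367  -0.1203  0.046 ]]
petri [[ 0.4083 -0.0075  0.016 ]]
dropper [[0.694  0.3828 0.    ]]
```

```bash
cat >> h.py <<'E'
DN=Ro.from_euler("xyz",[np.pi,0,0])
def rot(yaw,tilt=0): return Ro.from_euler("ZY",[yaw,tilt],degrees=True)*DN   # scoop axes -> tool
def delta(pos,R,n=1,s=None):
    s=s or monitor.observe(); p0=s["tool_pos"]; R0=Ro.from_euler("xyz",s["tool_rot"])
    d=R0.inv().apply(np.array(pos)-p0); w=(R0.inv()*R).as_rotvec(degrees=True)
    print("t",round(s["time"],2),"d",np.round(d,4),"w",np.round(w,2)); return d,w
def say():
    s=monitor.observe(); print(round(s["time"],2),s["tool_pos"].round(4),np.degrees(s["tool_rot"]).round(2),"F",s["contact_force"].round(2),"T",s["torque"].round(2),"op",round(s["opening"],4),"q",s["qpos"].round(3))
E
python3 - <<'E'
from h import *
delta([.468,-.313,.12],rot(5)); delta([.468,-.313,.030],rot(5))
E
```

```text
t 0.1 d [ 0.2901 -0.042   0.1062] w [-0.08  0.   20.2 ]
t 0.1 d [ 0.2901 -0.0419  0.1962] w [-0.08  0.   20.2 ]
```

Emit:
move_arm([
  {"x":0.058,"y":-0.008,"z":0.021,"wz":4,"hand":0.6},
  {"x":0.116,"y":-0.017,"z":0.042,"wz":8,"hand":0.6},
  {"x":0.174,"y":-0.025,"z":0.064,"wz":12,"hand":0.6},
  {"x":0.232,"y":-0.034,"z":0.085,"wz":16,"hand":0.6},
  {"x":0.29,"y":-0.042,"z":0.106,"wz":20.2,"hand":0.6},
  {"x":0.29,"y":-0.042,"z":0.106,"wz":20.2,"hand":0.6},
  {"x":0.29,"y":-0.042,"z":0.106,"wz":20.2,"hand":0.6},
])

```text
schema error: expected keys x, y, z, wx, wy, wz, hand
```

```bash
python3 - <<'E'
from h import *
say(); p=viewer.camera_params("wrist"); im=viewer.read_camera("wrist")[:,:,::-1].copy(); print(p["camera_matrix"][0,0])
cv2.imwrite("pics/w1.png",im)
# predicted scoop model overlay
O=np.array([.5675,-.304,.004]);R=Ro.from_euler("z",5,degrees=True)
P=[[.05,-.035,.0],[.05,.035,0],[-.05,.035,.023],[-.05,-.035,.023],[-.06,-.008,.056],[-.06,.008,.056],[-.17,.008,.056],[-.17,-.008,.056]]
uv=proj(p,R.apply(P)+O); print(uv.round(0).tolist())
big=cv2.resize(im,None,fx=1.5,fy=1.5)
for u,v in uv:
    if abs(u)<2000 and abs(v)<2000: cv2.circle(big,(int(u*1.5),int(v*1.5)),3,(0,0,255),1)
cv2.imwrite("pics/w1b.png",big)
E
```

```text
0.1 [ 0.2234 -0.4747  0.2261] [-1.7992e+02 -1.0000e-02  2.5200e+01] F [-0.25  0.1  -0.74] T [ 0.03 -0.04 -0.02] op 0.0918 q [-1.277  0.343  1.525 -0.     1.275 -0.146]
297.33129322561683
[[291.0, -204.0], [231.0, -225.0], [196.0, -157.0], [260.0, -134.0], [230.0, -160.0], [214.0, -166.0], [176.0, -49.0], [192.0, -44.0]]
```

View pics/w1b.png

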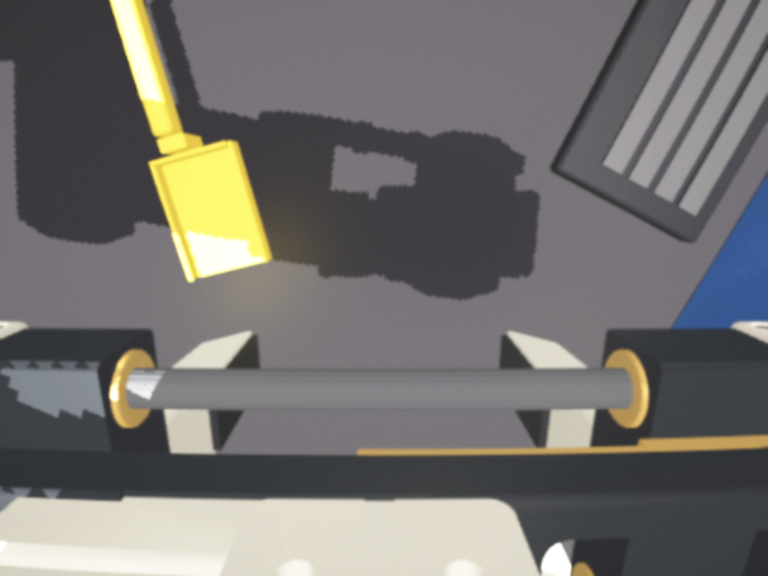

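The refused move left the arm at its start: the wrist view shows only the yellow look-alike. Sending it again with all keys.

Emit:
move_arm([
  {"x":0.058,"y":-0.008,"z":0.021,"wx":0,"wy":0,"wz":4,"hand":0.6},
  {"x":0.116,"y":-0.017,"z":0.042,"wx":0,"wy":0,"wz":8,"hand":0.6},
  {"x":0.174,"y":-0.025,"z":0.064,"wx":0,"wy":0,"wz":12,"hand":0.6},
  {"x":0.232,"y":-0.034,"z":0.085,"wx":0,"wy":0,"wz":16,"hand":0.6},
  {"x":0.29,"y":-0.042,"z":0.106,"wx":0,"wy":0,"wz":20.2,"hand":0.6},
  {"x":0.29,"y":-0.042,"z":0.106,"wx":0,"wy":0,"wz":20.2,"hand":0.6},
  {"x":0.29,"y":-0.042,"z":0.106,"wx":0,"wy":0,"wz":20.2,"hand":0.6},
])

```text
time: 1.02
tool_pos: [0.4678, -0.3136, 0.1205]
tool_rot: [-3.141, 0.001, 0.089]
contact_force: [0.5, -0.1, 0.7]
opening: 0.0548
```

```bash
python3 - <<'E'
from h import *
say(); p=viewer.camera_params("wrist"); im=viewer.read_camera("wrist")[:,:,::-1].copy()
cv2.imwrite("pics/w2.png",im)
O=np.array([.5675,-.304,.004]);R=Ro.from_euler("z",5,degrees=True)
P=[[.05,-.035,.0],[.05,.035,0],[-.05,.035,.023],[-.05,-.035,.023],[-.06,-.008,.056],[-.06,.008,.056],[-.17,.008,.056],[-.17,-.008,.056]]
uv=proj(p,R.apply(P)+O); print(uv.round(0).tolist())
big=cv2.resize(im,None,fx=1.5,fy=1.5)
for u,v in uv:
    if abs(u)<2000 and abs(v)<2000: cv2.circle(big,(int(u*1.5+.25),int(v*1.5+.25)),3,(0,0,255),1)
cv2.imwrite("pics/w2b.png",big)
delta([.468,-.313,.030],rot(5))
E
```

```text
1.02 [ 0.4678 -0.3136  0.1205] [-1.7999e+02  4.0000e-02  5.0700e+00] F [ 0.48 -0.14  0.71] T [ 0.03  0.01 -0.02] op 0.0548 q [-7.260e-01  5.140e-01  1.564e+00 -1.000e-03  1.064e+00  7.560e-01]
[[293.0, 18.0], [210.0, 18.0], [210.0, 139.0], [293.0, 139.0], [262.0, 156.0], [240.0, 156.0], [242.0, 288.0], [261.0, 288.0]]
t 1.07 d [ 0.0006 -0.0012  0.0909] w [ 0.03  0.01 -0.01]
```

View pics/w2b.png

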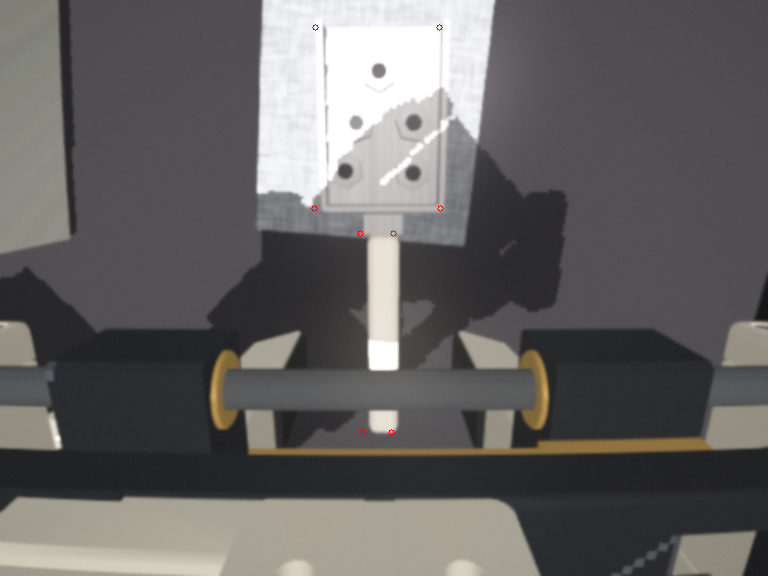

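Handle (384, 235–432 px) lies between the fingers, about 3 px right of their centre (381); blade with five nuts at (385,118). Prediction is about 3 mm left, so I go 1.5 mm in +tool y and descend.

Emit:
move_arm([
  {"x":0.0,"y":0.001,"z":0.04,"wx":0,"wy":0,"wz":0,"hand":0.5},
  {"x":0.0,"y":0.0015,"z":0.08,"wx":0,"wy":0,"wz":0,"hand":0.5},
  {"x":0.0,"y":0.0015,"z":0.091,"wx":0,"wy":0,"wz":0,"hand":0.5},
  {"x":0.0,"y":0.0015,"z":0.091,"wx":0,"wy":0,"wz":0,"hand":0.25},
  {"x":0.0,"y":0.0015,"z":0.091,"wx":0,"wy":0,"wz":0,"hand":0.16},
  {"x":0.0,"y":0.0015,"z":0.091,"wx":0,"wy":0,"wz":0,"hand":0},
  {"x":0.0,"y":0.0015,"z":0.091,"wx":0,"wy":0,"wz":0,"hand":0},
  {"x":0.0,"y":0.0015,"z":0.091,"wx":0,"wy":0,"wz":0,"hand":0},
], grip_force=60)

```text
time: 2.08
tool_pos: [0.4686, -0.3155, 0.0307]
tool_rot: [3.14, -0.001, 0.087]
contact_force: [-1.6, -0.7, 5.8]
opening: 0.0156
```

```bash
python3 - <<'E'
from h import *
say(); delta([.468,-.315,.15],rot(5)); delta([.40,-.10,.165],rot(0));delta([.365,-.016,.165],rot(0))
E
```

```text
2.08 [ 0.4686 -0.3155  0.0307] [ 1.7992e+02 -6.0000e-02  5.0100e+00] F [-1.63 -0.66  5.81] T [0.09 0.15 0.05] op 0.0156 q [-0.728  0.635  1.641 -0.     0.863  0.755]
t 2.08 d [-0.0004 -0.0004 -0.1193] w [ 0.08 -0.06  0.01]
t 2.08 d [-0.0494 -0.2205 -0.1347] w [ 0.08 -0.06  5.01]
t 2.08 d [-0.0769 -0.3072 -0.1348] w [ 0.08 -0.06  5.01]
```

Emit:
move_arm([
  {"x":0,"y":0,"z":-0.004,"wx":0,"wy":0,"wz":0,"hand":0},
  {"x":0,"y":0,"z":-0.014,"wx":0,"wy":0,"wz":0,"hand":0},
  {"x":0,"y":0,"z":-0.032,"wx":0,"wy":0,"wz":0,"hand":0},
  {"x":0,"y":0,"z":-0.054,"wx":0,"wy":0,"wz":0,"hand":0},
  {"x":0,"y":0,"z":-0.078,"wx":0,"wy":0,"wz":0,"hand":0},
  {"x":0,"y":0,"z":-0.1,"wx":0,"wy":0,"wz":0,"hand":0},
  {"x":0,"y":0,"z":-0.114,"wx":0,"wy":0,"wz":0,"hand":0},
  {"x":0,"y":0,"z":-0.12,"wx":0,"wy":0,"wz":0,"hand":0},
])

```text
time: 3.08
tool_pos: [0.4683, -0.3151, 0.1504]
tool_rot: [3.141, -0.0, 0.087]
contact_force: [0.2, 0.4, -2.4]
opening: 0.0157
```

```bash
python3 - <<'E'
from h import *
say(); im=viewer.read_camera("wrist")[:,:,::-1]; 
sc=viewer.read_camera("scene")[:,:,::-1]
a=cv2.resize(im[:300,130:380],None,fx=1.5,fy=1.5); b=cv2.resize(sc[100:220,110:250],None,fx=3,fy=3)
c=np.zeros((450,800,3),np.uint8); c[:,:375]=a; c[:360,380:800]=b; cv2.imwrite("pics/lift.png",c)
delta([.365,-.016,.165],rot(0))
E
```

```text
3.08 [ 0.4683 -0.3151  0.1504] [ 1.7997e+02 -3.0000e-02  5.0000e+00] F [ 0.19  0.45 -2.4 ] T [-0.    0.26 -0.02] op 0.0157 q [-0.728  0.482  1.526 -0.     1.133  0.755]
t 3.17 d [-0.0768 -0.3069 -0.0152] w [ 0.02 -0.01  5.  ]
```

View pics/lift.png

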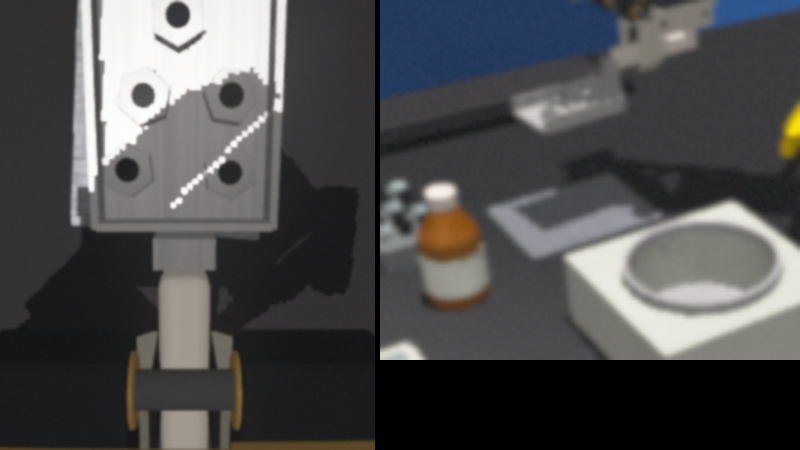

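Wrist crop: five nuts on the blade at (178,15), (143,95), (230,95), (127,170), (230,172), handle between the pads; the scene crop shows the scoop hanging level. Carrying it to the front of the tank.

Emit:
move_arm([
  {"x":-0.001,"y":-0.004,"z":-0.0,"wx":0,"wy":0,"wz":0,"hand":0},
  {"x":-0.004,"y":-0.015,"z":-0.001,"wx":0,"wy":0,"wz":0.3,"hand":0},
  {"x":-0.008,"y":-0.032,"z":-0.002,"wx":0,"wy":0,"wz":0.6,"hand":0},
  {"x":-0.014,"y":-0.054,"z":-0.003,"wx":0,"wy":0,"wz":1,"hand":0},
  {"x":-0.02,"y":-0.079,"z":-0.004,"wx":0,"wy":0,"wz":1.4,"hand":0},
  {"x":-0.026,"y":-0.104,"z":-0.005,"wx":0,"wy":0,"wz":1.8,"hand":0},
  {"x":-0.032,"y":-0.129,"z":-0.006,"wx":0,"wy":0,"wz":2.2,"hand":0},
  {"x":-0.038,"y":-0.154,"z":-0.007,"wx":0,"wy":0,"wz":2.5,"hand":0},
])

```text
time: 4.18
tool_pos: [0.416, -0.1631, 0.1568]
tool_rot: [-3.141, 0.0, 0.044]
contact_force: [0.4, 0.6, -3.5]
opening: 0.0162
```

Emit:
move_arm([
  {"x":-0.006,"y":-0.025,"z":-0.001,"wx":0,"wy":0,"wz":0.3,"hand":0},
  {"x":-0.012,"y":-0.05,"z":-0.002,"wx":0,"wy":0,"wz":0.6,"hand":0},
  {"x":-0.019,"y":-0.075,"z":-0.003,"wx":0,"wy":0,"wz":1,"hand":0},
  {"x":-0.025,"y":-0.1,"z":-0.004,"wx":0,"wy":0,"wz":1.5,"hand":0},
  {"x":-0.032,"y":-0.123,"z":-0.005,"wx":0,"wy":0,"wz":1.9,"hand":0},
  {"x":-0.036,"y":-0.139,"z":-0.006,"wx":0,"wy":0,"wz":2.2,"hand":0},
  {"x":-0.038,"y":-0.148,"z":-0.007,"wx":0,"wy":0,"wz":2.4,"hand":0},
  {"x":-0.039,"y":-0.152,"z":-0.008,"wx":0,"wy":0,"wz":2.5,"hand":0},
])

```text
time: 5.18
tool_pos: [0.371, -0.0142, 0.1649]
tool_rot: [3.141, -0.0, 0.001]
contact_force: [-1.1, -0.5, -3.9]
opening: 0.0155
```

```bash
python3 - <<'E'
from h import *
say(); s=monitor.observe(); p=viewer.camera_params("wrist"); im=viewer.read_camera("wrist")[:,:,::-1].copy(); t=viewer.read_camera("top")[:,:,::-1].copy(); pt=viewer.camera_params("top")
R=Ro.from_euler("xyz",s["tool_rot"]); T=s["tool_pos"]
# scoop pts in tool frame (nominal grip): tool=(x+.1, -y, -(z-.045)+.0188 below)
P=np.array([[.05,-.035,.0],[.05,.035,0],[-.05,.035,.023],[-.05,-.035,.023],[-.06,-.008,.056],[-.06,.008,.056]])
Q=np.c_[P[:,0]+.1,-P[:,1],-(P[:,2]-.045)-.0188]
W=R.apply(Q)+T
# rim points
a=np.linspace(0,2*np.pi,60); C=np.array([.5757,-.0163,.085])
rim=np.c_[C[0]+.069*np.cos(a),C[1]+.069*np.sin(a),0*a+.085]
def draw(im,p,f):
    b=cv2.resize(im,None,fx=f,fy=f)
    for X,c in((W,(0,0,255)),(rim,(0,255,0))):
        for u,v in proj(p,X): 
            if abs(u)<999 and abs(v)<999: cv2.circle(b,(int(u*f),int(v*f)),2,c,-1)
    return b
A=draw(im,p,1.0)[:300,100:420]; B=draw(t,pt,4)[400:880,880:1320]
c=np.zeros((480,800,3),np.uint8); c[:300,:320]=A; c[:480,350:790]=B; cv2.imwrite("pics/pre.png",c)
E
```

```text
5.17 [ 0.371  -0.0142  0.1649] [ 1.7999e+02 -2.0000e-02  4.0000e-02] F [-1.07 -0.53 -3.9 ] T [0.06 0.24 0.02] op 0.0155 q [-0.246  0.132  2.001 -0.     1.008  1.325]
```

View pics/pre.png

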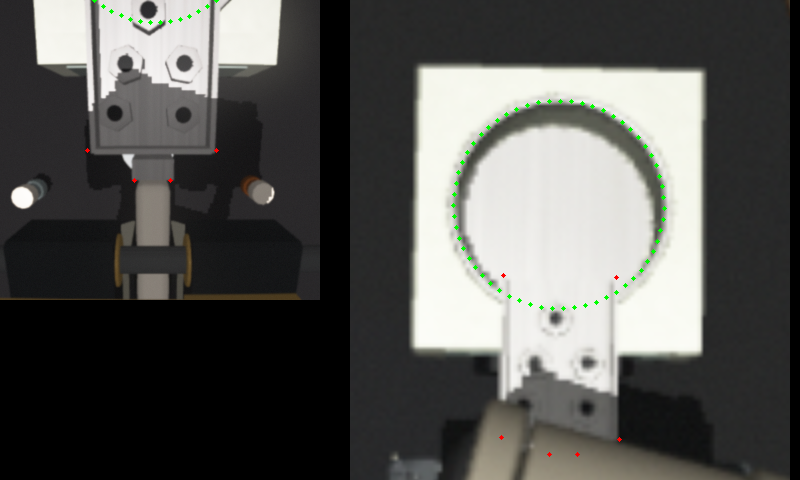

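Overlay check: predicted blade back (88/216,150) fits the wrist view; in the top view the front edge (row ~280, cols 508–616) is centred on the tank mouth about 2 mm behind prediction. Now tilt 10° just above the rim.

```bash
cat >> h.py <<'E'
def tip(th,dz=0,y=-.0155,x=.5197):
    c,s=np.cos(np.radians(th)),np.sin(np.radians(th))
    P=np.array([x-.0037*1,y,.085])  # contact point, 3.7 mm behind the edge
    return P+np.array([-.1443*c+.0262*s,0,.1443*s+.0262*c+dz]), rot(0,th)
E
python3 - <<'E'
from h import *
for th,dz in((10,.015),(10,.003),(10,0),(10,-.004)): delta(*tip(th,dz))
E
```

```text
t 5.28 d [0.0071 0.0009 0.014 ] w [ 1.000e-02 -1.002e+01  2.000e-02]
t 5.28 d [0.0071 0.0009 0.026 ] w [ 1.000e-02 -1.002e+01  2.000e-02]
t 5.28 d [0.0071 0.0009 0.029 ] w [ 1.000e-02 -1.002e+01  2.000e-02]
t 5.28 d [0.0071 0.0009 0.033 ] w [ 1.000e-02 -1.002e+01  2.000e-02]
```

Emit:
move_arm([
  {"x":0.001,"y":0,"z":0.002,"wx":0,"wy":-1,"wz":0,"hand":0},
  {"x":0.002,"y":0,"z":0.004,"wx":0,"wy":-3,"wz":0,"hand":0},
  {"x":0.004,"y":0.001,"z":0.007,"wx":0,"wy":-5,"wz":0,"hand":0},
  {"x":0.005,"y":0.001,"z":0.01,"wx":0,"wy":-7,"wz":0,"hand":0},
  {"x":0.006,"y":0.001,"z":0.013,"wx":0,"wy":-9,"wz":0,"hand":0},
  {"x":0.007,"y":0.001,"z":0.017,"wx":0,"wy":-10,"wz":0,"hand":0},
  {"x":0.007,"y":0.001,"z":0.02,"wx":0,"wy":-10,"wz":0,"hand":0},
  {"x":0.007,"y":0.001,"z":0.022,"wx":0,"wy":-10,"wz":0,"hand":0},
])

```text
time: 6.28
tool_pos: [0.3781, -0.0158, 0.1425]
tool_rot: [-3.142, 0.175, 0.0]
contact_force: [-0.0, -0.3, -2.1]
opening: 0.0156
```

```bash
python3 - <<'E'
from h import *
say(); delta(*tip(10,0))
E
```

```text
6.28 [ 0.3781 -0.0158  0.1425] [-180.     10.01    0.  ] F [-0.   -0.26 -2.05] T [0.09 0.09 0.04] op 0.0156 q [-0.213  0.281  1.892 -0.041  1.139  1.377]
t 6.28 d [ 0.0015 -0.0003  0.0065] w [0.   0.01 0.  ]
```

Emit:
move_arm([
  {"x":0.0007,"y":0,"z":0.003,"wx":0,"wy":0,"wz":0,"hand":0},
  {"x":0.001,"y":0,"z":0.005,"wx":0,"wy":0,"wz":0,"hand":0},
  {"x":0.0013,"y":0,"z":0.006,"wx":0,"wy":0,"wz":0,"hand":0},
])

```text
time: 6.65
tool_pos: [0.3786, -0.0158, 0.1366]
tool_rot: [3.141, 0.174, -0.0]
contact_force: [-0.8, 0.2, -1.3]
opening: 0.0153
```

Emit:
move_arm([
  {"x":0.0002,"y":0,"z":0.001,"wx":0,"wy":0,"wz":0,"hand":0},
  {"x":0.0002,"y":0,"z":0.001,"wx":0,"wy":0,"wz":0,"hand":0},
])

```text
time: 6.9
tool_pos: [0.3789, -0.0159, 0.1358]
tool_rot: [3.141, 0.174, -0.0]
contact_force: [0.2, -1.3, 0.4]
opening: 0.0154
```

```bash
python3 - <<'E'
from h import *
say(); delta(*tip(10,0))
E
```

```text
6.9 [ 0.3789 -0.0159  0.1358] [179.99   9.95  -0.  ] F [ 0.22 -1.32  0.42] T [ 0.08 -0.1   0.02] op 0.0154 q [-0.213  0.292  1.9   -0.041  1.12   1.378]
t 6.9 d [-0.0004 -0.0004 -0.    ] w [ 0.01 -0.05 -0.  ]
```

Emit:
move_arm([
  {"x":0.0002,"y":0,"z":0.001,"wx":0,"wy":0,"wz":0,"hand":0},
  {"x":0.0002,"y":0,"z":0.001,"wx":0,"wy":0,"wz":0,"hand":0},
])

```text
time: 7.15
tool_pos: [0.3789, -0.0159, 0.1348]
tool_rot: [3.141, 0.174, -0.0]
contact_force: [-1.6, -0.5, 2.3]
opening: 0.0157
```

Emit:
move_arm([
  {"x":0.0002,"y":0,"z":0.001,"wx":0,"wy":0,"wz":0,"hand":0},
  {"x":0.0002,"y":0,"z":0.001,"wx":0,"wy":0,"wz":0,"hand":0},
])

```text
time: 7.4
tool_pos: [0.3789, -0.0159, 0.1338]
tool_rot: [3.141, 0.174, -0.0]
contact_force: [-2.0, -0.1, 6.4]
opening: 0.0157
```

```bash
python3 - <<'E'
from h import *
say(); s=monitor.observe(); p=viewer.camera_params("wrist"); im=viewer.read_camera("wrist")[:,:,::-1].copy(); t=viewer.read_camera("top")[:,:,::-1].copy(); S=viewer.read_camera("scene")[:,:,::-1].copy()
c=np.zeros((600,800,3),np.uint8); c[:300,:320]=im[:300,100:420]; c[:480,350:790]=cv2.resize(t,None,fx=4,fy=4,interpolation=cv2.INTER_CUBIC)[400:880,880:1320]
c[310:600,:340]=cv2.resize(S[160:257,165:278],(340,290),interpolation=cv2.INTER_CUBIC)
cv2.imwrite("pics/press.png",c); delta(*tip(10,0))
E
```

```text
7.4 [ 0.3789 -0.0159  0.1338] [ 1.7999e+02  9.9500e+00 -1.0000e-02] F [-1.98 -0.1   6.38] T [ 0.05 -0.35 -0.01] op 0.0157 q [-0.213  0.295  1.902 -0.041  1.115  1.379]
t 7.55 d [-0.0008 -0.0004 -0.002 ] w [ 0.02 -0.05 -0.01]
```

View pics/press.png

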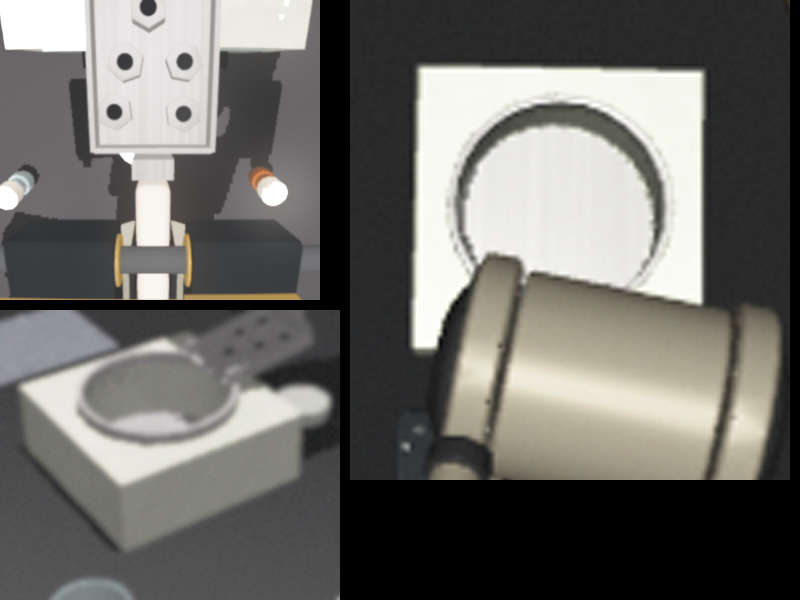

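Pressed (about 8 N change), all five nuts still on the blade (wrist crop, rows 10–112), blade front over the rim in the scene crop (~(225,375)). Plan the tip.

```bash
cat >> h.py <<'E'
def tips(ths,b=.002):
    for th in ths:
        P,R=tip(th); P=P+R.apply([0,0,b]); print(th,end=" "); delta(P,R)
E
python3 - <<'E'
from h import *
tips((10,12,15,18,21,24,27,30))
E
```

```text
10 t 7.55 d [-0.0008 -0.0004  0.    ] w [ 0.02 -0.05 -0.01]
12 t 7.55 d [ 0.0001 -0.0004 -0.005 ] w [ 0.01 -2.05 -0.01]
15 t 7.55 d [ 0.0019 -0.0004 -0.0124] w [ 0.01 -5.05 -0.01]
18 t 7.55 d [ 0.004  -0.0004 -0.0198] w [ 0.01 -8.05 -0.01]
21 t 7.55 d [ 0.0065 -0.0004 -0.027 ] w [ 1.000e-02 -1.105e+01 -1.000e-02]
24 t 7.55 d [ 0.0094 -0.0004 -0.0341] w [ 1.000e-02 -1.405e+01 -1.000e-02]
27 t 7.55 d [ 0.0126 -0.0004 -0.0411] w [ 1.000e-02 -1.705e+01 -1.000e-02]
30 t 7.55 d [ 0.0162 -0.0004 -0.0478] w [ 1.000e-02 -2.005e+01 -1.000e-02]
```

Emit:
move_arm([
  {"x":0.0005,"y":0,"z":-0.0045,"wx":0,"wy":-2,"wz":0,"hand":0},
  {"x":0.0025,"y":0,"z":-0.012,"wx":0,"wy":-5,"wz":0,"hand":0},
  {"x":0.0025,"y":0,"z":-0.012,"wx":0,"wy":-5,"wz":0,"hand":0},
])

```text
time: 7.92
tool_pos: [0.3849, -0.016, 0.1449]
tool_rot: [3.141, 0.259, -0.0]
contact_force: [3.4, 1.0, 1.6]
opening: 0.0156
```

```bash
python3 - <<'E'
from h import *
say(); tips((15,18,22,26,30,34,38,42,46,50))
E
```

```text
7.92 [ 0.3849 -0.016   0.1449] [ 1.7997e+02  1.4820e+01 -1.0000e-02] F [3.38 0.98 1.57] T [ 0.01 -1.14 -0.08] op 0.0156 q [-0.199  0.34   1.813 -0.054  1.242  1.396]
15 t 7.92 d [-0.0021 -0.0005 -0.0003] w [ 0.02 -0.18 -0.01]
18 t 7.92 d [-0.0006 -0.0005 -0.0078] w [ 0.02 -3.18 -0.01]
22 t 7.92 d [ 0.002  -0.0005 -0.0177] w [ 0.02 -7.18 -0.01]
26 t 7.92 d [ 0.0052 -0.0005 -0.0273] w [ 2.000e-02 -1.118e+01 -1.000e-02]
30 t 7.92 d [ 0.0092 -0.0005 -0.0367] w [ 2.000e-02 -1.518e+01 -1.000e-02]
34 t 7.92 d [ 0.0138 -0.0005 -0.0459] w [ 2.000e-02 -1.918e+01 -1.000e-02]
38 t 7.92 d [ 0.019  -0.0005 -0.0547] w [ 2.000e-02 -2.318e+01 -1.000e-02]
42 t 7.92 d [ 0.0248 -0.0005 -0.0631] w [ 2.000e-02 -2.718e+01 -1.000e-02]
46 t 7.92 d [ 0.0312 -0.0005 -0.071 ] w [ 2.000e-02 -3.118e+01 -1.000e-02]
50 t 7.92 d [ 0.0381 -0.0005 -0.0785] w [ 2.000e-02 -3.518e+01 -2.000e-02]
```

Emit:
move_arm([
  {"x":0.0005,"y":0,"z":-0.0075,"wx":0,"wy":-3,"wz":0,"hand":0},
  {"x":0.003,"y":0,"z":-0.0175,"wx":0,"wy":-7,"wz":0,"hand":0},
  {"x":0.006,"y":0,"z":-0.027,"wx":0,"wy":-11,"wz":0,"hand":0},
  {"x":0.01,"y":0,"z":-0.0365,"wx":0,"wy":-15,"wz":0,"hand":0},
])

```text
time: 8.43
tool_pos: [0.4026, -0.0159, 0.1777]
tool_rot: [3.141, 0.524, -0.0]
contact_force: [1.8, -1.0, 2.6]
opening: 0.0156
```

```bash
python3 - <<'E'
from h import *
say(); tips((30,34,38,42,46,50,54))
E
```

```text
8.43 [ 0.4026 -0.0159  0.1777] [ 1.7998e+02  3.0010e+01 -2.0000e-02] F [ 1.8  -0.95  2.62] T [-0.03 -0.9  -0.02] op 0.0156 q [-0.165  0.495  1.551 -0.082  1.613  1.425]
30 t 8.43 d [ 0.0002 -0.0004 -0.0006] w [ 0.01  0.01 -0.01]
34 t 8.43 d [ 0.0022 -0.0004 -0.0106] w [ 0.01 -3.99 -0.01]
38 t 8.43 d [ 0.005  -0.0004 -0.0205] w [ 0.01 -7.99 -0.01]
42 t 8.43 d [ 0.0084 -0.0004 -0.0301] w [ 1.000e-02 -1.199e+01 -1.000e-02]
46 t 8.43 d [ 0.0125 -0.0004 -0.0394] w [ 1.000e-02 -1.599e+01 -1.000e-02]
50 t 8.43 d [ 0.0172 -0.0004 -0.0485] w [ 1.000e-02 -1.999e+01 -2.000e-02]
54 t 8.43 d [ 0.0225 -0.0004 -0.0572] w [ 1.000e-02 -2.399e+01 -2.000e-02]
```

Still pressed (moment −0.9 N m). Continue to 50°.

Emit:
move_arm([
  {"x":0.002,"y":0,"z":-0.01,"wx":0,"wy":-4,"wz":0,"hand":0},
  {"x":0.005,"y":0,"z":-0.0195,"wx":0,"wy":-8,"wz":0,"hand":0},
  {"x":0.0085,"y":0,"z":-0.029,"wx":0,"wy":-12,"wz":0,"hand":0},
  {"x":0.0125,"y":0,"z":-0.0385,"wx":0,"wy":-16,"wz":0,"hand":0},
  {"x":0.017,"y":0,"z":-0.0475,"wx":0,"wy":-20,"wz":0,"hand":0},
  {"x":0.017,"y":0,"z":-0.0475,"wx":0,"wy":-20,"wz":0,"hand":0},
  {"x":0.017,"y":0,"z":-0.0475,"wx":0,"wy":-20,"wz":0,"hand":0},
])

```text
time: 9.3
tool_pos: [0.4415, -0.0162, 0.2089]
tool_rot: [3.141, 0.869, -0.001]
contact_force: [5.3, -2.0, -1.8]
opening: 0.0156
```

```bash
python3 - <<'E'
from h import *
say(); s=monitor.observe(); im=viewer.read_camera("wrist")[:,:,::-1].copy(); t=viewer.read_camera("top")[:,:,::-1].copy(); S=viewer.read_camera("scene")[:,:,::-1].copy()
c=np.zeros((600,800,3),np.uint8); c[:300,:320]=im[:300,100:420]; c[:480,350:790]=cv2.resize(t,None,fx=4,fy=4,interpolation=cv2.INTER_CUBIC)[400:880,880:1320]
c[310:600,:340]=cv2.resize(S[140:257,155:278],(340,290),interpolation=cv2.INTER_CUBIC)
cv2.imwrite("pics/dump.png",c); tips((50,))
E
```

```text
9.3 [ 0.4415 -0.0162  0.2089] [ 1.7994e+02  4.9800e+01 -4.0000e-02] F [ 5.34 -1.97 -1.77] T [-0.34 -1.71 -0.02] op 0.0156 q [-0.135  0.745  1.196 -0.118  2.062  1.428]
50 t 9.45 d [-0.0011 -0.0006 -0.0016] w [ 0.02 -0.21 -0.02]
```

View pics/dump.png

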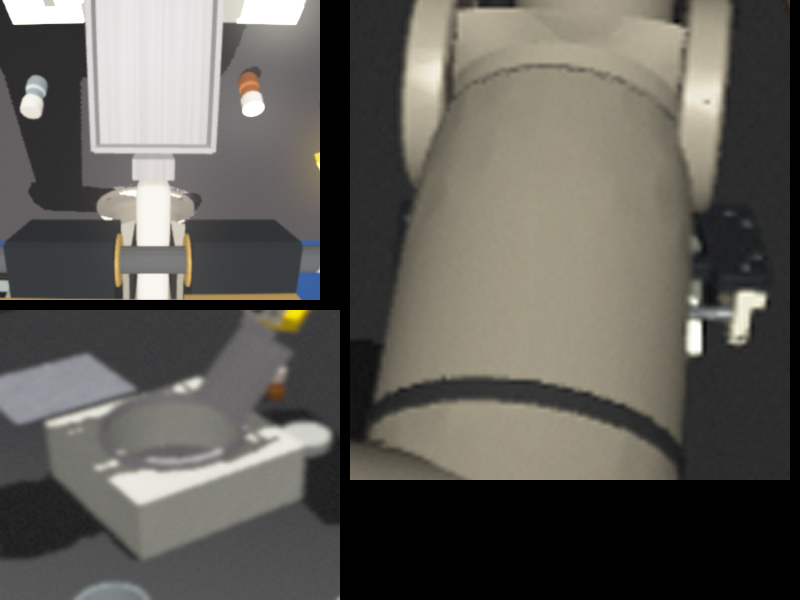

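Wrist crop: visible blade is empty; the nuts have slid off. Hold half a second more, then raise straight up.

Emit:
move_arm([
  {"x":0,"y":0,"z":0,"wx":0,"wy":0,"wz":0,"hand":0},
  {"x":0,"y":0,"z":0,"wx":0,"wy":0,"wz":0,"hand":0},
  {"x":0,"y":0,"z":0,"wx":0,"wy":0,"wz":0,"hand":0},
  {"x":0,"y":0,"z":0,"wx":0,"wy":0,"wz":0,"hand":0},
  {"x":-0.011,"y":0,"z":-0.01,"wx":0,"wy":0,"wz":0,"hand":0},
  {"x":-0.027,"y":0,"z":-0.023,"wx":0,"wy":0,"wz":0,"hand":0},
  {"x":-0.046,"y":0,"z":-0.039,"wx":0,"wy":0,"wz":0,"hand":0},
  {"x":-0.05,"y":0,"z":-0.042,"wx":0,"wy":0,"wz":0,"hand":0},
])

```text
time: 10.45
tool_pos: [0.4406, -0.0156, 0.277]
tool_rot: [-3.141, 0.871, 0.0]
contact_force: [0.0, -0.1, -3.2]
opening: 0.0156
```

```bash
python3 - <<'E'
from h import *
say()
for f in (.25,.5,.75,1): delta([.44-.02*f,-.016-.12*f,.272-.06*f],rot(0,50-50*f))
E
```

```text
10.45 [ 0.4406 -0.0156  0.277 ] [-1.7999e+02  4.9910e+01  1.0000e-02] F [ 0.04 -0.15 -3.22] T [ 0.06 -0.72  0.03] op 0.0156 q [-0.135  0.687  1.116 -0.128  2.202  1.408]
t 10.45 d [0.0117 0.0304 0.0171] w [0.000e+00 1.241e+01 1.000e-02]
t 10.45 d [0.0199 0.0604 0.0306] w [0.000e+00 2.491e+01 1.000e-02]
t 10.45 d [0.0282 0.0904 0.0441] w [0.000e+00 3.741e+01 1.000e-02]
t 10.45 d [0.0364 0.1204 0.0576] w [-0.000e+00  4.991e+01  1.000e-02]
```

Emit:
move_arm([
  {"x":0.008,"y":0.02,"z":0.011,"wx":0,"wy":8,"wz":0,"hand":0},
  {"x":0.0135,"y":0.042,"z":0.02,"wx":0,"wy":17,"wz":0,"hand":0},
  {"x":0.02,"y":0.062,"z":0.03,"wx":0,"wy":26,"wz":0,"hand":0},
  {"x":0.0265,"y":0.084,"z":0.041,"wx":0,"wy":35,"wz":0,"hand":0},
  {"x":0.0325,"y":0.105,"z":0.051,"wx":0,"wy":44,"wz":0,"hand":0},
  {"x":0.0364,"y":0.1204,"z":0.0576,"wx":0,"wy":49.9,"wz":0,"hand":0},
  {"x":0.0364,"y":0.1204,"z":0.0576,"wx":0,"wy":49.9,"wz":0,"hand":0},
  {"x":0.0364,"y":0.1204,"z":0.0576,"wx":0,"wy":49.9,"wz":0,"hand":0},
])

```text
time: 11.45
tool_pos: [0.4199, -0.1358, 0.2105]
tool_rot: [-3.141, 0.004, -0.0]
contact_force: [0.1, -0.3, -2.1]
opening: 0.0155
```

```bash
python3 - <<'E'
from h import *
say(); s=monitor.observe()
im=viewer.read_camera("wrist")[:,:,::-1].copy(); t=viewer.read_camera("top")[:,:,::-1].copy(); p=viewer.camera_params("wrist")
R=Ro.from_euler("xyz",s["tool_rot"]); T=s["tool_pos"]
P=np.array([[.05,-.035,.0],[.05,.035,0],[-.05,.035,.023],[-.05,-.035,.023],[-.06,-.008,.056],[-.06,.008,.056]])
W=R.apply(np.c_[P[:,0]+.1,-P[:,1],-(P[:,2]-.045)-.0188])+T
for X in (W,):
  for u,v in proj(p,X): cv2.circle(im,(int(u),int(v)),2,(0,0,255),-1)
print(proj(p,W).round(1).tolist())
c=np.zeros((600,800,3),np.uint8); c[:300,:320]=im[:300,100:420]; c[:480,330:800]=cv2.resize(t,None,fx=4,fy=4,interpolation=cv2.INTER_CUBIC)[400:880,900:1370]
cv2.imwrite("pics/after.png",c)
# target: origin over mat centre, heading 0 -> TCP
delta([.478,-.299,.10],rot(0)); delta([.478,-.2985,.0305],rot(0))
E
```

```text
11.45 [ 0.4199 -0.1358  0.2105] [-1.7996e+02  2.2000e-01 -1.0000e-02] F [ 0.08 -0.27 -2.06] T [-0.02  0.17  0.03] op 0.0155 q [-4.860e-01  2.070e-01  1.761e+00 -1.000e-03  1.177e+00  1.086e+00]
[[316.1, -32.7], [189.8, -33.0], [188.3, 151.3], [317.1, 151.5], [270.9, 181.8], [234.7, 181.8]]
t 11.55 d [0.0576 0.1634 0.1102] w [-0.02  0.18  0.06]
t 11.55 d [0.0578 0.1629 0.1797] w [-0.02  0.18  0.06]
```

View pics/after.png

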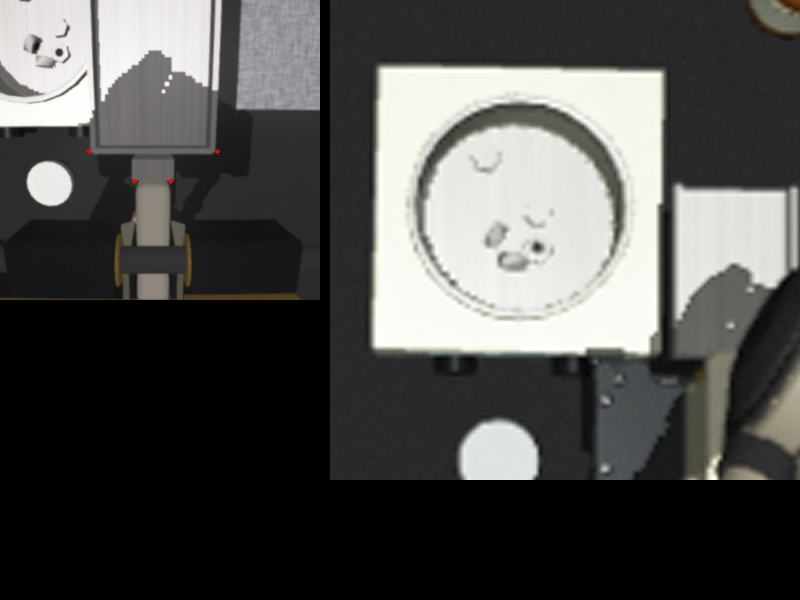

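Top crop: five nuts in the tank at (485,160), (495,235), (513,262), (538,247), (538,215); blade empty. Now to the mat.

Emit:
move_arm([
  {"x":0.012,"y":0.035,"z":0.005,"wx":0,"wy":0,"wz":0,"hand":0},
  {"x":0.028,"y":0.08,"z":0.025,"wx":0,"wy":0,"wz":0,"hand":0},
  {"x":0.044,"y":0.125,"z":0.06,"wx":0,"wy":0.2,"wz":0,"hand":0},
  {"x":0.054,"y":0.152,"z":0.095,"wx":0,"wy":0.2,"wz":0,"hand":0},
  {"x":0.058,"y":0.1634,"z":0.12,"wx":0,"wy":0.2,"wz":0,"hand":0},
  {"x":0.058,"y":0.1634,"z":0.145,"wx":0,"wy":0.2,"wz":0,"hand":0},
  {"x":0.058,"y":0.1634,"z":0.16,"wx":0,"wy":0.2,"wz":0,"hand":0},
  {"x":0.058,"y":0.1634,"z":0.165,"wx":0,"wy":0.2,"wz":0,"hand":0},
])

```text
time: 12.55
tool_pos: [0.4779, -0.2989, 0.0445]
tool_rot: [-3.14, -0.0, 0.001]
contact_force: [0.1, 0.5, -1.8]
opening: 0.0157
```

```bash
python3 - <<'E'
from h import *
say(); delta([.4785,-.299,.0305],rot(0))
E
```

```text
12.55 [ 0.4779 -0.2989  0.0445] [-1.7994e+02 -1.0000e-02  6.0000e-02] F [ 0.13  0.48 -1.84] T [ 0.02  0.16 -0.01] op 0.0157 q [-6.950e-01  6.140e-01  1.633e+00  1.000e-03  8.950e-01  8.740e-01]
t 12.55 d [0.0006 0.0001 0.014 ] w [-0.06 -0.01  0.06]
```

Emit:
move_arm([
  {"x":0.0006,"y":0,"z":0.006,"wx":0,"wy":0,"wz":0,"hand":0},
  {"x":0.0006,"y":0,"z":0.011,"wx":0,"wy":0,"wz":0,"hand":0},
  {"x":0.0006,"y":0,"z":0.013,"wx":0,"wy":0,"wz":0,"hand":0},
  {"x":0.0006,"y":0,"z":0.014,"wx":0,"wy":0,"wz":0,"hand":0},
  {"x":0.0006,"y":0,"z":0.014,"wx":0,"wy":0,"wz":0,"hand":0},
])

```text
time: 13.18
tool_pos: [0.4784, -0.2997, 0.0317]
tool_rot: [3.141, -0.002, -0.0]
contact_force: [0.0, 0.0, -1.6]
opening: 0.0154
```

```bash
python3 - <<'E'
from h import *
say()
E
```

```text
13.18 [ 0.4784 -0.2997  0.0317] [ 1.7998e+02 -1.1000e-01 -1.0000e-02] F [ 0.03  0.04 -1.61] T [ 0.01  0.2  -0.05] op 0.0154 q [-6.960e-01  6.330e-01  1.642e+00  1.000e-03  8.650e-01  8.740e-01]
```

Emit:
move_arm([
  {"x":0,"y":0,"z":0.001,"wx":0,"wy":0,"wz":0,"hand":0},
  {"x":0,"y":0,"z":0.0015,"wx":0,"wy":0,"wz":0,"hand":0},
  {"x":0,"y":0,"z":0.0015,"wx":0,"wy":0,"wz":0,"hand":0},
])

```text
time: 13.55
tool_pos: [0.4784, -0.2997, 0.0305]
tool_rot: [3.141, -0.002, -0.0]
contact_force: [-2.0, 0.1, 3.4]
opening: 0.0158
```

```bash
python3 - <<'E'
from h import *
say()
E
```

```text
13.55 [ 0.4784 -0.2997  0.0305] [ 1.7998e+02 -1.2000e-01 -0.0000e+00] F [-2.02  0.09  3.35] T [0.06 0.4  0.  ] op 0.0158 q [-6.960e-01  6.350e-01  1.643e+00  1.000e-03  8.620e-01  8.740e-01]
```

Emit:
move_arm([
  {"x":0,"y":0,"z":0,"wx":0,"wy":0,"wz":0,"hand":0.2},
  {"x":0,"y":0,"z":0,"wx":0,"wy":0,"wz":0,"hand":0.3},
  {"x":0,"y":0,"z":0,"wx":0,"wy":0,"wz":0,"hand":0.4},
  {"x":0,"y":0,"z":-0.02,"wx":0,"wy":0,"wz":0,"hand":0.4},
  {"x":0,"y":0,"z":-0.06,"wx":0,"wy":0,"wz":0,"hand":0.4},
  {"x":0,"y":0,"z":-0.11,"wx":0,"wy":0,"wz":0,"hand":0.4},
  {"x":0,"y":0,"z":-0.16,"wx":0,"wy":0,"wz":0,"hand":0.4},
  {"x":0,"y":0,"z":-0.2,"wx":0,"wy":0,"wz":0,"hand":0.5},
])

```text
time: 14.55
tool_pos: [0.4783, -0.2997, 0.2323]
tool_rot: [3.14, -0.003, 0.0]
contact_force: [0.4, 0.2, -0.8]
opening: 0.0427
```

```bash
python3 - <<'E'
from h import *
say(); delta([.545,.306,.22],rot(0)); delta([.545,.306,.22],rot(45));delta([.545,.306,.06],rot(45))
E
```

```text
14.55 [ 0.4783 -0.2997  0.2323] [179.93  -0.19   0.  ] F [ 0.43  0.17 -0.75] T [ 0.01 -0.06  0.01] op 0.0427 q [-6.960e-01  4.090e-01  1.407e+00  1.000e-03  1.323e+00  8.740e-01]
t 14.55 d [ 0.0667 -0.6057  0.0117] w [ 0.07 -0.19  0.  ]
t 14.55 d [ 0.0667 -0.6057  0.0117] w [  0.14  -0.15 -45.  ]
t 14.55 d [ 0.0662 -0.606   0.1717] w [  0.14  -0.15 -45.  ]
```

Emit:
move_arm([
  {"x":0.004,"y":-0.035,"z":0,"wx":0,"wy":0,"wz":0,"hand":0.6},
  {"x":0.01,"y":-0.09,"z":0,"wx":0,"wy":0,"wz":0,"hand":0.6},
  {"x":0.017,"y":-0.15,"z":0,"wx":0,"wy":0,"wz":0,"hand":0.6},
  {"x":0.023,"y":-0.21,"z":0,"wx":0,"wy":0,"wz":0,"hand":0.6},
  {"x":0.03,"y":-0.27,"z":0,"wx":0,"wy":0,"wz":0,"hand":0.6},
  {"x":0.036,"y":-0.33,"z":0,"wx":0,"wy":0,"wz":0,"hand":0.6},
  {"x":0.043,"y":-0.39,"z":0,"wx":0,"wy":0,"wz":0,"hand":0.6},
  {"x":0.05,"y":-0.45,"z":0,"wx":0,"wy":0,"wz":0,"hand":0.6},
])

```text
time: 15.55
tool_pos: [0.5281, 0.1524, 0.2302]
tool_rot: [3.142, -0.002, -0.0]
contact_force: [0.4, 0.2, 0.7]
opening: 0.055
```

```bash
python3 - <<'E'
from h import *
say(); delta([.545,.306,.13],rot(0))
p=viewer.camera_params("top"); t=viewer.read_camera("top"); cv2.imwrite("pics/t_mat.png",t[:,:,::-1])
E
```

```text
15.55 [0.5281 0.1524 0.2302] [ 1.8e+02 -1.3e-01 -0.0e+00] F [0.44 0.22 0.68] T [ 0.03  0.03 -0.03] op 0.055 q [ 0.142  0.383  1.452 -0.     1.304  1.713]
t 15.55 d [ 0.0167 -0.1536  0.1002] w [ 0.   -0.13 -0.  ]
```

Emit:
move_arm([
  {"x":0.006,"y":-0.06,"z":0.025,"wx":0,"wy":0,"wz":0,"hand":0.6},
  {"x":0.012,"y":-0.11,"z":0.06,"wx":0,"wy":0,"wz":0,"hand":0.6},
  {"x":0.0167,"y":-0.145,"z":0.09,"wx":0,"wy":-0.1,"wz":0,"hand":0.6},
  {"x":0.0167,"y":-0.1536,"z":0.1,"wx":0,"wy":-0.1,"wz":0,"hand":0.6},
  {"x":0.0167,"y":-0.1536,"z":0.1,"wx":0,"wy":-0.1,"wz":0,"hand":0.6},
])

```text
time: 16.23
tool_pos: [0.5446, 0.3036, 0.1296]
tool_rot: [3.141, 0.001, 0.001]
contact_force: [0.5, 0.8, -0.3]
opening: 0.055
```

```bash
python3 - <<'E'
from h import *
say(); p=viewer.camera_params("wrist"); im=viewer.read_camera("wrist")[:,:,::-1].copy(); t=viewer.read_camera("top")[:,:,::-1].copy(); pt=viewer.camera_params("top")
a=np.linspace(0,2*np.pi,40)
K=np.c_[.545+.012*np.cos(a),.309+.012*np.sin(a),0*a+.046]
L=np.c_[.545+.076*np.cos(a),.309+.076*np.sin(a),0*a+.004]
for X,c in((K,(0,0,255)),(L,(0,255,0))):
  for u,v in proj(p,X): cv2.circle(im,(int(round(u)),int(round(v))),1,c,-1)
M=cv2.resize(t,None,fx=5,fy=5,interpolation=cv2.INTER_CUBIC)[600:1190,1650:2030]
c=np.zeros((600,800,3),np.uint8); c[:384,:410]=im[:,50:460]; c[:590,415:795]=M; cv2.imwrite("pics/knob.png",c)
E
```

```text
16.23 [0.5446 0.3036 0.1296] [1.7995e+02 7.0000e-02 4.0000e-02] F [ 0.47  0.76 -0.28] T [ 0.01  0.02 -0.02] op 0.055 q [ 0.386  0.606  1.367 -0.     1.17   1.956]
```

View pics/knob.png

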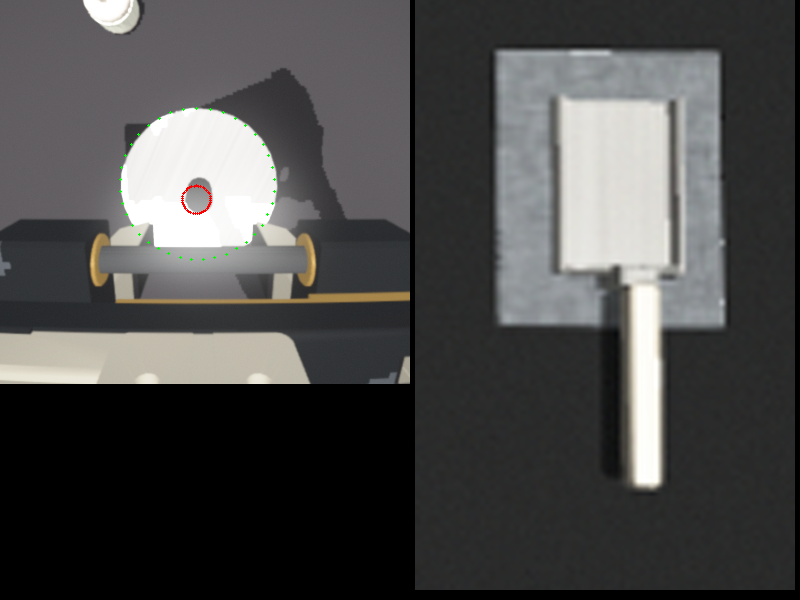

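Scoop in the top crop: blade (555–683, 97–272) on mat (497–722, 50–326), central once the parallax of the wall tops (~9 px) is taken off. Knob top near (199,202) in the wrist crop, ~2 mm right of the prediction, so y ≈ 0.307. Descend.

Emit:
move_arm([
  {"x":0,"y":-0.002,"z":0.03,"wx":0,"wy":0,"wz":0,"hand":0.6},
  {"x":0,"y":-0.0034,"z":0.07,"wx":0,"wy":0,"wz":0,"hand":0.6},
  {"x":0,"y":-0.0034,"z":0.105,"wx":0,"wy":0,"wz":0,"hand":0.6},
  {"x":0,"y":-0.0034,"z":0.118,"wx":0,"wy":0,"wz":0,"hand":0.6},
  {"x":0,"y":-0.0034,"z":0.118,"wx":0,"wy":0,"wz":0,"hand":0.4},
  {"x":0,"y":-0.0034,"z":0.118,"wx":0,"wy":0,"wz":0,"hand":0.25},
  {"x":0,"y":-0.0034,"z":0.118,"wx":0,"wy":0,"wz":0,"hand":0.1},
  {"x":0,"y":-0.0034,"z":0.118,"wx":0,"wy":0,"wz":0,"hand":0.1},
], grip_force=40)

```text
time: 17.32
tool_pos: [0.5455, 0.3075, 0.0133]
tool_rot: [-3.141, -0.002, 0.0]
contact_force: [-0.8, -1.4, 4.3]
opening: 0.0234
```

```bash
python3 - <<'E'
from h import *
say()
E
```

```text
17.32 [0.5455 0.3075 0.0133] [-1.7997e+02 -1.0000e-01  1.0000e-02] F [-0.76 -1.41  4.35] T [-0.16  0.09  0.  ] op 0.0234 q [ 0.391  0.746  1.462 -0.     0.932  1.962]
```

Emit:
move_arm([
  {"x":0,"y":0,"z":-0.005,"wx":0,"wy":0,"wz":0,"hand":0},
  {"x":0,"y":0,"z":-0.02,"wx":0,"wy":0,"wz":0,"hand":0},
  {"x":0,"y":0,"z":-0.045,"wx":0,"wy":0,"wz":0,"hand":0},
  {"x":0,"y":0,"z":-0.075,"wx":0,"wy":0,"wz":0,"hand":0},
  {"x":0,"y":0,"z":-0.105,"wx":0,"wy":0,"wz":0,"hand":0},
  {"x":0,"y":0,"z":-0.125,"wx":0,"wy":0,"wz":0,"hand":0},
  {"x":0,"y":0,"z":-0.13,"wx":0,"wy":0,"wz":0,"hand":0},
])

```text
time: 18.2
tool_pos: [0.5457, 0.3078, 0.1444]
tool_rot: [-3.14, -0.003, 0.0]
contact_force: [-0.3, -1.5, -1.2]
opening: 0.0232
```

```bash
python3 - <<'E'
from h import *
say(); delta([.576,-.018,.143],rot(0))
E
```

```text
18.2 [0.5457 0.3078 0.1444] [-1.7993e+02 -1.9000e-01  1.0000e-02] F [-0.33 -1.48 -1.19] T [0.02 0.04 0.03] op 0.0232 q [ 0.391  0.594  1.345 -0.     1.199  1.962]
t 18.2 d [0.0303 0.3258 0.0011] w [-0.07 -0.19  0.01]
```

Emit:
move_arm([
  {"x":0.001,"y":0.012,"z":0,"wx":0,"wy":0,"wz":0,"hand":0},
  {"x":0.004,"y":0.045,"z":0,"wx":0,"wy":0,"wz":0,"hand":0},
  {"x":0.009,"y":0.095,"z":0,"wx":0,"wy":-0.1,"wz":0,"hand":0},
  {"x":0.014,"y":0.15,"z":0,"wx":0,"wy":-0.1,"wz":0,"hand":0},
  {"x":0.019,"y":0.205,"z":0,"wx":0,"wy":-0.1,"wz":0,"hand":0},
  {"x":0.024,"y":0.26,"z":0,"wx":0,"wy":-0.2,"wz":0,"hand":0},
  {"x":0.028,"y":0.305,"z":0,"wx":0,"wy":-0.2,"wz":0,"hand":0},
  {"x":0.03,"y":0.325,"z":0,"wx":0,"wy":-0.2,"wz":0,"hand":0},
])

```text
time: 19.2
tool_pos: [0.5741, -0.0206, 0.141]
tool_rot: [3.141, 0.006, -0.003]
contact_force: [-0.6, 1.1, -1.1]
opening: 0.0231
```

Emit:
move_arm([
  {"x":0,"y":0,"z":0.005,"wx":0,"wy":0,"wz":0,"hand":0},
  {"x":0,"y":0,"z":0.015,"wx":0,"wy":0,"wz":0,"hand":0},
  {"x":0,"y":0,"z":0.025,"wx":0,"wy":0,"wz":0,"hand":0},
  {"x":0,"y":0,"z":0.03,"wx":0,"wy":0,"wz":0,"hand":0},
  {"x":0,"y":0,"z":0.03,"wx":0,"wy":0,"wz":0,"hand":0},
])

```text
time: 19.82
tool_pos: [0.5746, -0.017, 0.1115]
tool_rot: [-3.141, 0.005, 0.001]
contact_force: [-0.0, 0.4, -2.0]
opening: 0.0232
```

```bash
python3 - <<'E'
from h import *
say(); delta([.576,-.018,.0983],rot(0)); s=monitor.observe()
p=viewer.camera_params("wrist"); im=viewer.read_camera("wrist")[:,:,::-1].copy(); sc=viewer.read_camera("scene")[:,:,::-1].copy(); ps=viewer.camera_params("scene")
a=np.linspace(0,2*np.pi,80); T=s["tool_pos"]
C=np.c_[np.cos(a),np.sin(a),0*a]
Lb=C*.076+[T[0],T[1],T[2]-.0093]; Rm=C*.075+[.576,-.018,.085]
Bx=np.array([.0951*np.array([i,j,0]) for i in(-1,1) for j in (-1,1)])+[.576,-.018,.072]
im=cv2.resize(im,None,fx=1,fy=1); f=3; S=cv2.resize(sc,None,fx=f,fy=f,interpolation=cv2.INTER_CUBIC)
for X,c in((Lb,(0,0,255)),(Rm,(0,255,0)),(Bx,(255,0,0))):
  for u,v in proj(p,X): cv2.circle(im,(int(round(u)),int(round(v))),1,c,-1)
  for u,v in proj(ps,X): cv2.circle(S,(int(round(u*f)),int(round(v*f))),1,c,-1)
c=np.zeros((600,800,3),np.uint8); c[:300,:400]=im[:300,50:450]; c[:360,405:800]=S[450:810,465:860]; cv2.imwrite("pics/lidpre.png",c)
E
```

```text
19.82 [ 0.5746 -0.017   0.1115] [-1.7999e+02  2.6000e-01  5.0000e-02] F [-0.02  0.41 -2.03] T [0.04 0.05 0.03] op 0.0232 q [-1.630e-01  5.460e-01  1.536e+00 -1.000e-03  1.065e+00  1.408e+00]
t 19.82 d [0.0015 0.001  0.0132] w [-0.01  0.26  0.05]
```

View pics/lidpre.png

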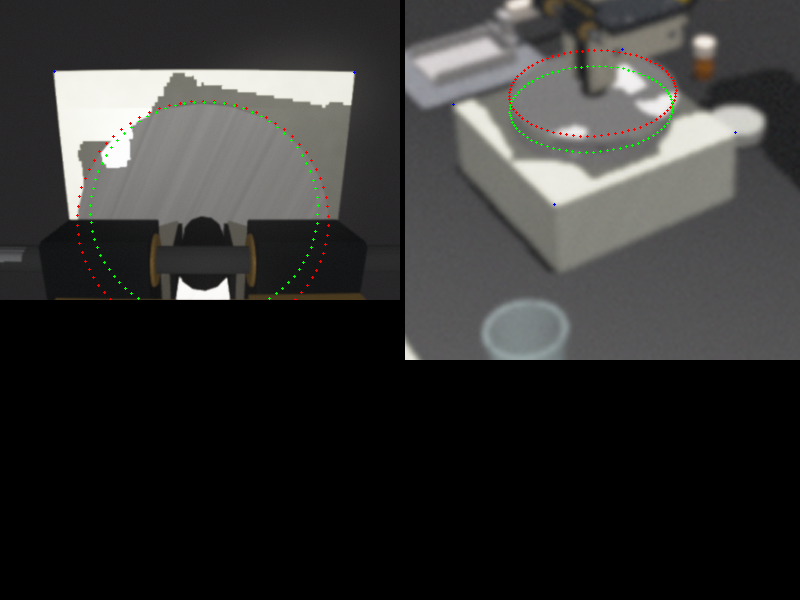

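Wrist view: box's far corners sit on the predicted (55,72)/(354,72), and the lid's edge on its predicted circle, so the estimates agree. Lower.

Emit:
move_arm([
  {"x":0.0015,"y":0.001,"z":0.005,"wx":0,"wy":0.26,"wz":0,"hand":0},
  {"x":0.0015,"y":0.001,"z":0.009,"wx":0,"wy":0.26,"wz":0,"hand":0},
  {"x":0.0015,"y":0.001,"z":0.011,"wx":0,"wy":0.26,"wz":0,"hand":0},
  {"x":0.0015,"y":0.001,"z":0.012,"wx":0,"wy":0.26,"wz":0,"hand":0},
  {"x":0.0015,"y":0.001,"z":0.0125,"wx":0,"wy":0.26,"wz":0,"hand":0},
  {"x":0.0015,"y":0.001,"z":0.0125,"wx":0,"wy":0.26,"wz":0,"hand":0},
])

```text
time: 20.68
tool_pos: [0.5763, -0.0186, 0.0997]
tool_rot: [3.141, -0.001, -0.0]
contact_force: [0.2, 0.9, -2.0]
opening: 0.0233
```

```bash
python3 - <<'E'
from h import *
say(); delta([.576,-.018,.0983],rot(0))
E
```

```text
20.68 [ 0.5763 -0.0186  0.0997] [ 1.7999e+02 -7.0000e-02 -0.0000e+00] F [ 0.17  0.86 -2.  ] T [0.08 0.   0.01] op 0.0233 q [-0.165  0.56   1.548  0.     1.033  1.406]
t 20.68 d [-0.0003 -0.0006  0.0014] w [ 0.01 -0.07 -0.  ]
```

Emit:
move_arm([
  {"x":0,"y":0,"z":0.001,"wx":0,"wy":0,"wz":0,"hand":0},
  {"x":0,"y":0,"z":0.0015,"wx":0,"wy":0,"wz":0,"hand":0},
  {"x":0,"y":0,"z":0.0015,"wx":0,"wy":0,"wz":0,"hand":0},
])

```text
time: 21.05
tool_pos: [0.5763, -0.0186, 0.0983]
tool_rot: [3.141, -0.001, 0.0]
contact_force: [-1.1, -0.8, -0.3]
opening: 0.0234
```

Emit:
move_arm([
  {"x":0,"y":0,"z":0.0005,"wx":0,"wy":0,"wz":0,"hand":0},
  {"x":0,"y":0,"z":0.0005,"wx":0,"wy":0,"wz":0,"hand":0},
])

```text
time: 21.3
tool_pos: [0.5763, -0.0186, 0.0983]
tool_rot: [3.141, -0.002, -0.0]
contact_force: [-1.4, 0.7, 6.1]
opening: 0.0232
```

Contact (z stopped, force up to 6 N). Release gently and retreat up, then aside.

Emit:
move_arm([
  {"x":0,"y":0,"z":0,"wx":0,"wy":0,"wz":0,"hand":0.3},
  {"x":0,"y":0,"z":0,"wx":0,"wy":0,"wz":0,"hand":0.4},
  {"x":0,"y":0,"z":0,"wx":0,"wy":0,"wz":0,"hand":0.5},
  {"x":0,"y":0,"z":-0.02,"wx":0,"wy":0,"wz":0,"hand":0.5},
  {"x":0,"y":0,"z":-0.06,"wx":0,"wy":0,"wz":0,"hand":0.5},
  {"x":0,"y":0,"z":-0.11,"wx":0,"wy":0,"wz":0,"hand":0.5},
  {"x":0,"y":0,"z":-0.15,"wx":0,"wy":0,"wz":0,"hand":0.5},
  {"x":-0.02,"y":-0.03,"z":-0.16,"wx":0,"wy":0,"wz":0,"hand":0.5},
])

```text
time: 22.3
tool_pos: [0.5579, 0.0102, 0.2603]
tool_rot: [3.14, -0.007, -0.003]
contact_force: [-0.0, 1.0, -0.7]
opening: 0.0459
```

Emit:
move_arm([
  {"x":-0.02,"y":-0.05,"z":0,"wx":0,"wy":0,"wz":0,"hand":0.5},
  {"x":-0.04,"y":-0.1,"z":0,"wx":0,"wy":0,"wz":0,"hand":0.5},
  {"x":-0.06,"y":-0.15,"z":0,"wx":0,"wy":0,"wz":0,"hand":0.5},
  {"x":-0.08,"y":-0.2,"z":0,"wx":0,"wy":0,"wz":0,"hand":0.5},
  {"x":-0.1,"y":-0.25,"z":0,"wx":0,"wy":0,"wz":0,"hand":0.5},
  {"x":-0.1,"y":-0.3,"z":0,"wx":0,"wy":0,"wz":0,"hand":0.5},
  {"x":-0.1,"y":-0.3,"z":0,"wx":0,"wy":0,"wz":0,"hand":0.5},
])

```text
time: 23.18
tool_pos: [0.4553, 0.3142, 0.257]
tool_rot: [-3.141, -0.001, 0.004]
contact_force: [-0.0, -0.8, 0.4]
opening: 0.0459
```

```bash
python3 - <<'E'
from h import *
say(); t=viewer.read_camera("top")[:,:,::-1].copy(); sc=viewer.read_camera("scene")[:,:,::-1].copy(); p=viewer.camera_params("top")
f=4;a=np.linspace(0,2*np.pi,60); T=cv2.resize(t,None,fx=f,fy=f,interpolation=cv2.INTER_CUBIC)
O=np.array([.5757,-.0163,0]); C=np.c_[np.cos(a),np.sin(a),0*a]
for u,v in proj(p,C*.076+O+[0,0,.089]): cv2.circle(T,(int(u*f+2),int(v*f+2)),1,(0,0,255),-1)
# lid circle fit
g=cv2.cvtColor(t,cv2.COLOR_BGR2GRAY); cv2.imwrite("pics/t_end.png",t)
k=ray(p,[[0,0]],.131)
c=np.zeros((600,800,3),np.uint8); c[:400,:440]=T[420:820,880:1320]; c[:340,445:800]=cv2.resize(sc[120:290,85:262],(355,340),interpolation=cv2.INTER_CUBIC)
c[400:600,:400]=cv2.resize(t,None,fx=2,fy=2)[130:330,300:300+400*1][:200,:400]
c[345:600,445:785]=cv2.resize(t[100:227,230:400],(340,255))
cv2.imwrite("pics/end.png",c)
E
```

```text
23.18 [0.4553 0.3142 0.257 ] [-1.7997e+02 -5.0000e-02  2.5000e-01] F [-0.04 -0.8   0.35] T [-0.01 -0.    0.  ] op 0.0459 q [0.465 0.373 1.394 0.    1.375 2.032]
```

The picture limit is reached, so I'll do the final check numerically: knob blob, lid ring, and change detection against the first picture.

```bash
python3 - <<'E'
from h import *
p=viewer.camera_params("top"); t=cv2.imread("pics/t_end.png"); t0=cv2.imread("pics/top0.png")
g=cv2.cvtColor(t,6)
# knob
r=g[120:185,245:300]; m=(r<90).astype(np.uint8); n,l,s,c=cv2.connectedComponentsWithStats(m)
for i in range(1,n):
    if s[i,4]>15: print("dark",s[i],c[i]+[245,120])
print("expect knob top/base px",proj(p,[[.5757,-.0163,.131],[.5757,-.0163,.089]]))
# lid edge: radial gradient along rays about expected centre, at the underside and top heights
O=np.array([.5757,-.0163]); a=np.linspace(0,2*np.pi,72,endpoint=False); R=np.arange(.066,.086,.0005); E=[]
for x in a:
    X=np.c_[O[0]+R*np.cos(x),O[1]+R*np.sin(x),0*R+.089]; uv=proj(p,X).astype(np.float32)
    v=cv2.remap(g,uv[:,0][None],uv[:,1][None],1)[0].astype(float); d=np.abs(np.gradient(cv2.GaussianBlur(v[None],(5,1),1)[0])); k=d[3:-3].argmax()+3
    if d[k]>4: E.append(X[k,:2])
E=np.array(E); 
for _ in range(4):
    s=np.linalg.lstsq(np.c_[2*E,np.ones(len(E))],(E**2).sum(1),rcond=None)[0]; rad=np.sqrt(s[2]+s[0]**2+s[1]**2); res=np.abs(np.linalg.norm(E-s[:2],axis=1)-rad); E=E[res<max(.002,2*np.median(res))]
print("lid edge fit",s[:2],rad,len(E),"rim cam est",O)
# bystanders: template shift
for k,(u,v,w) in dict(beaker=(199,87,16),reagent=(343,95,18),viala=(222,231,8),vialb=(309,231,8),petri=(267,215,14),dropper=(132,108,14),yellow=(380,285,28)).items():
    T=t0[v-w:v+w,u-w:u+w]; S=t[v-w-8:v+w+8,u-w-8:u+w+8]; M=cv2.matchTemplate(S,T,5); _,mx,_,loc=cv2.minMaxLoc(M); print(k,np.array(loc)-8,round(mx,3))
E
```

```text
dark [24 24  9 11 77] [272.97402597 148.97402597]
expect knob top/base px [[273.3896852  147.77917065]
 [272.35763419 150.79379382]]
lid edge fit [0.12663282 0.00078292] 0.3766299426449759 1 rim cam est [ 0.5757 -0.0163]
beaker [0 0] 0.999
reagent [0 0] 0.999
viala [0 0] 0.994
vialb [0 0] 0.994
petri [0 0] 1.0
dropper [0 0] 1.0
yellow [0 0] 0.89
```

```bash
python3 -c "
from cell import robot; print(robot.hand_in())"
```

```text
the job is handed in; nothing more can be done
None
```

The job was done in the order asked and handed in at about 23 s.

- **Pouring the nuts:** I lifted the white-handled scoop with its five nuts and pressed the front of its blade on the near rim, tipped about 10°. The change in wrist force was about 8 N, and all five nuts were still on the blade. I then tipped it to 50° with the moment showing contact throughout. A top picture afterwards showed all five nuts in the tank and the blade empty.
- **Scoop:** It was laid flat on the middle of the mat and released. The top picture, corrected for parallax, showed it centred.
- **Lid:** It was set on the rim at the expected height, with the arm's descent stopping there and the force rising, then released. The last check put the knob within about 0.3 px (under 1 mm) of the tank's centre.
- **Other things:** The six bystanders showed no shift against the first picture. The yellow look-alike also showed no shift, but its match was weaker (0.89), probably because the arm's shadow had moved off it.

**Checks that failed:** The picture limit was reached before I could view the final scene, so the end state was checked by numbers only. The fit of the lid's edge also failed because there was too little contrast against the white box. That leaves the lid's centring resting on the knob position and the pose it was set down at.

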